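# Start a timed brush-practice session

### The job

Start a timed calligraphy practice: with closed fingertips, gently press the round key of the light pad until it stays down, then the key on top of the round speaker, and last the bar key on top of the timer. All three keys must stay down; leave the square key on the light pad alone. Use a light touch: nothing is to be picked up, tipped or pushed out of its place, neither the three devices nor the ink bottle, stone seal and paperweight around them.

Things in the scene. Friction and masses are not known exactly. Their poses are not given: they have to be found in the camera images.
- light_pad: Grey flat light pad, 170 (x) x 210 (y) x 10 mm, loose on the table, mass about 0.9 kg. Origin: centre of its underside. A white lit plate with a sheet of paper lies on top; a black control strip (36 x 140 mm, top 16 mm above the table) runs along its -x edge, 65 mm from the centre, and carries two white keys side by side: a round one (+y side) and a square one (-y side), 64 mm apart.
- round_key_top (a point): Centre of the top face of the light pad's round key (24 mm across); with the key up it is 30 mm above the table and 14 mm above the strip. It moves down with the key.
- pad_round_key (a joint): The light pad's round key. Latching slide key, in m downwards: 0 = up (off), 0.010 = hard stop. It takes 3 N to start it, 6 N to push it 5 mm down and 9 N to reach the stop; let go, it stays down where it is, or rises to 5 mm if it was pushed deeper. It is on when it stays more than 2.5 mm down.
- square_key_top (a point): Centre of the top face of the light pad's square key (22 x 22 mm, 30 mm above the table). Not to be pressed.
- pad_square_key (a joint): The light pad's square key, to be left up. Latching slide key, in m downwards: 0 = up (off), 0.010 = hard stop. It takes 3 N to start it, 6 N to push it 5 mm down and 9 N to reach the stop; let go, it stays down where it is, or rises to 5 mm if it was pushed deeper. It is on when it stays more than 2.5 mm down.
- speaker: Grey cloth-covered upright cylinder with a black top, 88 mm across the foot and 85 mm tall without its key, loose, about 0.55 kg. Origin: centre of its underside, z up.
- speaker_key_top (a point): Centre of the top face of the speaker's grey round key (36 mm across), in the middle of its top, 99 mm above the table when up. It moves down with the key.
- speaker_key (a joint): The speaker's key. Latching slide key, in m downwards: 0 = up (off), 0.010 = hard stop. It takes 3 N to start it, 6 N to push it 5 mm down and 9 N to reach the stop; let go, it stays down where it is, or rises to 5 mm if it was pushed deeper. It is on when it stays more than 2.5 mm down.
- timer: White box-shaped desk timer, 60 (x) x 80 (y) x 55 mm tall without its key, with a black display on its -x face, loose, about 0.45 kg. Origin: centre of its underside.
- timer_key_top (a point): Centre of the top face of the timer's grey bar key (22 (x) x 52 (y) mm), in the middle of its top, 69 mm above the table when up. It moves down with the key.
- timer_key (a joint): The timer's bar key. Latching slide key, in m downwards: 0 = up (off), 0.010 = hard stop. It takes 3 N to start it, 6 N to push it 5 mm down and 9 N to reach the stop; let go, it stays down where it is, or rises to 5 mm if it was pushed deeper. It is on when it stays more than 2.5 mm down.
- ink_bottle: Black ink bottle with a white cap, 50 mm across, 130 mm tall, loose; origin: centre of its underside. To be left alone.
- seal: Standing stone seal, 28 x 28 x 60 mm, loose; origin: centre of its underside. To be left alone.
- paperweight: Steel bar paperweight, 14 (x) x 150 (y) x 12 mm, lying loose on the far (+x) part of the light pad; origin: centre of its underside. To be left alone.
Things that resemble listed ones, but are neither listed nor needed, are in the scene too. What is shaped like the timer but orange is not meant. What is shaped like the speaker but red is not meant.

How it is judged:
By the outcome, as a careful person would: the job done as asked, in the order asked, and still so for the second after the job is handed in, with the robot touching nothing.
It also fails if it takes over 48 s, if anything falls off the work surface, if the arm or the gripper's body presses on something with over 40 N, if the wrist force passes 120 N, or if a joint passes its speed limit or range.

### The arm

A 6-joint arm with a two-finger parallel gripper is mounted at the origin on the work surface. World frame = base frame: x ahead of the robot, y to its left, z up, the work surface at z = 0. Lengths are in mm, angles in rad, forces in N, time in s.
With the tool pointing down it reaches from about 325 to 750 mm from the base axis. Payload 7.6 kg.
Tool frame: the origin (TCP) lies at the very end of the fingers, on their centre line; the grasp point (between the pads) lies 19 mm behind it; z points along the fingers, y is the direction in which the jaws open and shut (so a half turn about z gives the same grasp; the last joint's range is limited). The gripper opens to 85 mm and grips with 20 to 120 N. Pads are 22 mm wide; open, the fingers measure 114 mm over their backs; the gripper's body (76 mm by 85 mm) begins 54 mm behind the grasp point. The pads swing forward as they close: fully open they stand 13 mm farther back than shut.
Start: joints at [1.154, 0.052, 1.401, -0, 1.689, -0.07], TCP at [178.428, 493.774, 195.323] pointing down, gripper open.
Joint ranges: [-2.9, 2.9], [-0.91, 2.17], [0.12, 2.37], [-1.06, 4.2], [0.26, 2.73], [-2.93, 2.93]. Speed limits (rad/s): [2.57, 2.57, 3.01, 3.14, 3.14, 3.14].

### API

Orientations are given as a unit quaternion [w, x, y, z].
In Python, from station import ctrl gives the robot as it stands.
- The arm moves only by the shell command python3 -m inch 'ROWS'. ROWS is JSON, one flat list of numbers, 5 for each row, row after row: the shift along the world's x, y, z in cm, then the turn about the world's z in degrees, then the opening, from 0 (shut) to 1 (fully open). A call has 1 to 12 rows; each row shifts and turns the pose as measured when the row begins; what a row does not reach is not made up. A row lasts 1/10 s, in which the tool goes at most 50 mm and 8.59 degrees, less where a joint would pass 70% of its speed; a pose out of reach is approached as far as the arm can. A call is refused whole if a number of a shift passes 5 or a number of a turn 8.59, either way. A call with a gripper value outside its range is refused whole. The fingers move at their own pace and stop on an object; the grip force is fixed at half the most. Time passes only in rows, so rows that do not move let the fingers close. It gives the time, the measured TCP pose, the force and the opening at its end, in the units of the state.
- ctrl.read_state(): the state, without advancing time (a new reading comes with each control period).
- ctrl.read_camera(name): name is "side" or "top" or "wrist"; returns (picture, depth): 400x640x3 uint8, red, green, blue; 400x640 float32, mm along the optical axis (not along the pixel's ray), 0 where there is no reading.
- ctrl.camera_params(name): a dict with "mtx" (3x3 intrinsics, pixels), "R" (3x3) and "t" (3): a world point X has camera coordinates R X + t. Camera axes: x right, y down, z forward; pixel columns grow to the right and rows downward; lengths in mm; the calibration is good to about 2 mm. The wrist camera is an equidistant fisheye: a pixel r from the principal point sees the ray r / f radians off the axis. A picture is of the moment at which its call begins: read the wrist's pose just before it. camera_params takes no time and is no camera call; for the wrist camera it gives the pose at the moment of the call.
- ctrl.finish_job(): hands the job in, once; it reports no verdict.
The state is a dict: "clock": time; "q": joint angles; "joint_vel": joint speeds; "joint_torque": joint torques, N m; "eef_pos": TCP position; "tcp_rot": TCP orientation; "contact_force": force on the tool from outside, world axes, zero at the start; "torque": the same for the moment, N m; "opening": opening from 0.0 (shut) to 1.0 (fully open).
Only numpy, scipy, OpenCV 4.12 (cv2) and the standard library are available. Lean on these libraries where they do the work, as an engineer would, in place of code of your own. Each camera call takes 0.05 s, during which the arm holds its last target.

## Working session

There is one attempt and no reset: what is moved stays moved. The work goes in short steps, Python scripts to look and compute and a shell command to move; the robot and the scene stay as the last step left them, time stands still between calls to the robot, and variables do not carry over. Pictures are saved under pics/ and viewed, and the job is handed in when it is done.

```bash
ls; mkdir -p pics; cat > h.py <<'E'
import numpy as np, cv2
from station import ctrl
def cap(name,tag):
    p=ctrl.camera_params(name); im,d=ctrl.read_camera(name)
    cv2.imwrite(f'pics/{tag}.png',im[:,:,::-1]); np.savez(f'pics/{tag}.npz',im=im,d=d,**{k:np.array(p[k]) for k in('mtx','R','t')})
def load(tag): return np.load(f'pics/{tag}.npz')
def world(z):  # pinhole
    d=z['d'];K=z['mtx'];v,u=np.mgrid[:d.shape[0],:d.shape[1]]
    P=np.stack([(u-K[0,2])/K[0,0]*d,(v-K[1,2])/K[1,1]*d,d],-1)
    W=(P-z['t'])@z['R']; W[d==0]=np.nan
    return W
E
python3 - <<'E'
from h import *
cap('top','top0');cap('side','side0')
s=ctrl.read_state();print(s['clock'],s['eef_pos'],s['tcp_rot'],s['contact_force'],s['opening'])
E
```

```text
pics
0.1 [178.29260522 493.47894792 194.57708254] [-1.60281465e-04  1.72517486e-01  9.85006230e-01 -6.46841203e-04] [ 0.46935276 -0.18952    -0.12901901] 0.9992478721938257
```

View pics/top0.png

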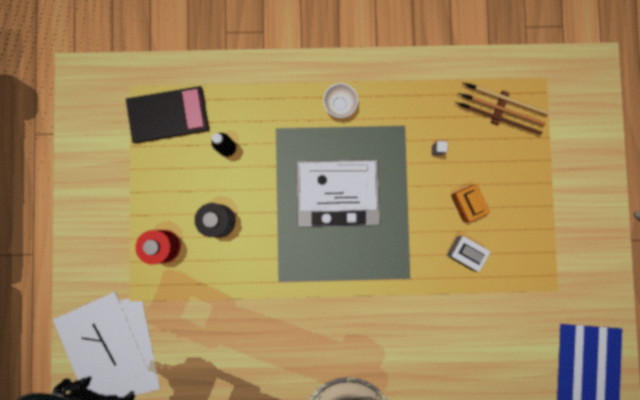

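View pics/side0.png

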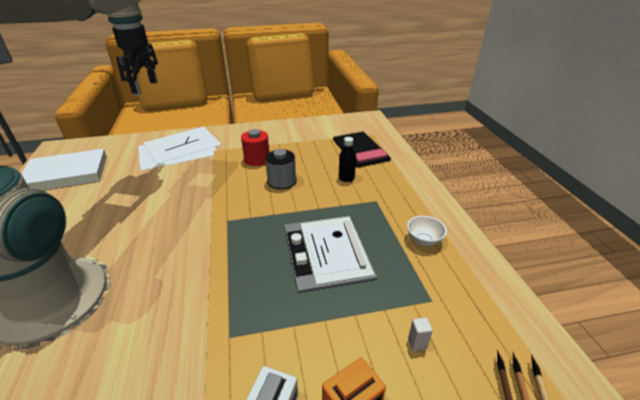

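The top picture has +x up and +y left.
- **Speaker:** grey at (213,220), red decoy at (155,247).
- **Timer:** white at (470,253), orange decoy at (470,203).
- **Pad keys:** round at (326,218), square at (351,217).

I choose grey, white and round. Next I'll measure them and crop close.

```bash
python3 - <<'E'
from h import *
z=load('top0');W=world(z);im=z['im']
print(z['t'], -z['R'].T@z['t'])
def blob(n,u0,u1,v0,v1,za,zb):
    w=W[v0:v1,u0:u1]; m=(w[...,2]>za)&(w[...,2]<zb); p=w[m]
    if len(p)<4: print(n,len(p));return
    r=cv2.minAreaRect(p[:,:2].astype(np.float32))
    print(n,len(p),'mean',p.mean(0).round(1),'rect',np.round(r[0],1),np.round(r[1],1),round(r[2],1))
blob('table',230,260,250,270,-20,20)
blob('round',315,338,209,228,24,36)
blob('square',342,362,208,227,24,36)
blob('strip',305,372,209,228,12,22)
blob('pad',290,390,155,235,6,22)
blob('spk key',190,240,198,243,93,105)
blob('spk top',190,240,198,243,78,105)
blob('tim key',445,500,230,275,62,75)
blob('tim top',445,500,230,275,48,75)
blob('ink',205,245,125,165,20,140)
blob('ink top',205,245,125,165,115,140)
blob('seal',428,455,135,160,50,70)
blob('red',130,185,225,270,78,110)
blob('orange',445,495,180,225,48,75)
c=lambda u0,u1,v0,v1:cv2.resize(im[v0:v1,u0:u1,::-1],(260,200),interpolation=cv2.INTER_CUBIC)
cv2.imwrite('pics/crop.png',np.hstack([c(300,378,190,250),c(175,253,190,250),c(432,510,220,280)]))
E
```

```text
[  67.2083388   555.98443219 1208.79755512] [ 480.45756056   66.26875179 1240.80464374]
table 599 mean [419.8 256.2   2.1] rect [419.6 256.2] [75.9 49.3] 88.7
round 68 mean [521.8  46.   30.4] rect [518.4  48. ] [21.6 30. ] 58.7
square 79 mean [521.8 -18.6  30.6] rect [521.8 -18.7] [20.7 20.4] 88.8
strip 730 mean [523.3  16.   16.4] rect [522.1  13.3] [169.8  43.6] 88.8
pad 5143 mean [585.8  14.2  12.7] rect [582.1   7.3] [257.4 205.3] 88.7
spk key 180 mean [522.7 322.4  99.6] rect [525.6 327.6] [46.5 34.7] 57.6
spk top 955 mean [522.6 322.1  88.7] rect [522.8 322.5] [82.8 82.4] 3.3
tim key 196 mean [ 425.2 -309.2   69.2] rect [ 425.  -309.7] [52.4 22.1] 59.0
tim top 785 mean [ 425.5 -307.8   58.8] rect [ 425.2 -309.7] [81.1 60.2] 58.4
ink 435 mean [705.8 292.2  88.7] rect [710.3 296.8] [44.8 49.3] 45.4
ink top 93 mean [711.3 297.6 130. ] rect [712.  297.9] [21.7 22.3] 88.2
seal 128 mean [ 693.  -246.4   60.1] rect [ 692.8 -247.8] [29.  25.5] 87.3
red 984 mean [460.9 462.6  88.9] rect [461.4 464.3] [83.5 81.6] 88.6
orange 772 mean [ 550.9 -318.1   59. ] rect [ 551.1 -320.1] [80.3 60.9] 22.9
```

View pics/crop.png

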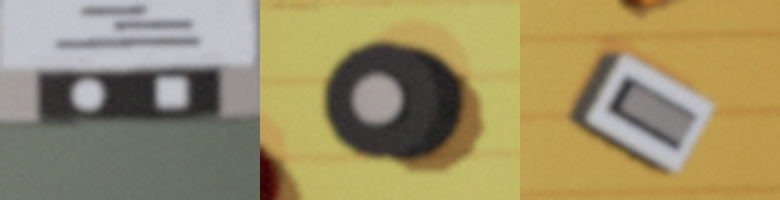

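Left crop: the round key is on the left, with the square one 64 mm to its right. Middle: the grey speaker's key. Right: the white timer's bar key. Heights of 30, 99.6 and 69 mm and the measured sizes match the description. I'll shut the fingers and travel high to the round key.

```bash
python3 -m inch '[0,0,0,0,0, 2,-2.5,0,0,0, 2.5,-3.2,0,0,0, 2.5,-3.2,0,0,0, 2.5,-3.2,0,0,0, 2.5,-3.2,0,0,0, 2.5,-3.2,0,0,0, 2.5,-3.2,0,0,0, 2.5,-3.2,0,0,0, 2.5,-3.2,0,0,0, 2,-2.5,0,0,0, 0,0,0,0,0]'
```

```text
clock: 1.3
eef_pos: [422.8, 173.1, 190.7]
tcp_rot: [-0.001, 0.171, 0.985, -0.003]
contact_force: [-0.6, 0.6, -1.0]
opening: -0.0
```

```bash
python3 -m inch '[2,-2.5,0,0,0, 2.5,-3.2,0,0,0, 2.5,-3.2,0,0,0, 2.3,-3,-1,0,0, 1,-1.5,-2,0,0, 0.5,-0.5,-3,0,0, 0,0,-3,0,0, 0,0,-2,0,0, 0,0,0,0,0, 0,0,0,0,0]'
```

```text
clock: 2.3
eef_pos: [532.3, 32.8, 76.4]
tcp_rot: [-0.002, 0.169, 0.986, -0.002]
contact_force: [0.1, -0.5, 0.9]
opening: -0.005
```

```bash
python3 -m inch '[-0.6,0.7,-0.5,0,0, -0.5,0.6,-0.5,0,0, 0,0,-0.5,0,0, 0,0,0,0,0, 0,0,0,0,0]'; python3 - <<'E'
from h import *
cap('wrist','w1');cap('top','top1')
print(ctrl.read_state()['eef_pos'])
E
```

```text
clock: 2.8
eef_pos: [522.0, 48.5, 64.5]
tcp_rot: [0.001, 0.168, 0.986, -0.001]
contact_force: [0.0, -0.6, 0.5]
opening: 0.0
[522.07512536  48.27577934  64.41802869]
```

View pics/w1.png

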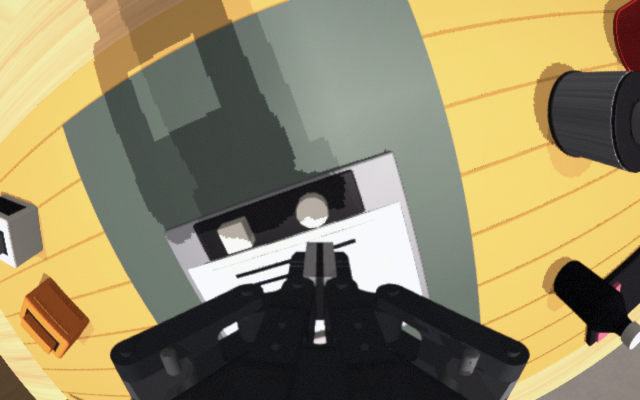

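View pics/top1.png

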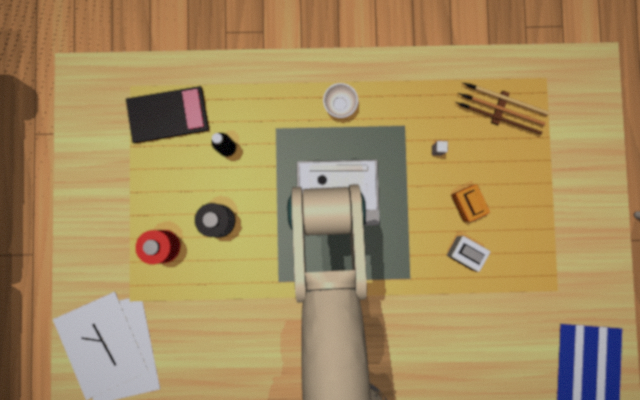

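```bash
python3 - <<'E'
from h import *
z=load('w1');K=z['mtx'];R=z['R'];t=z['t'];C=-R.T@t;print(C,K[0,0])
def at(u,v,h):
    x=(u-K[0,2])/K[0,0];y=(v-K[1,2])/K[1,1];r=np.hypot(x,y)
    d=R.T@np.array([np.sin(r)*x/r,np.sin(r)*y/r,np.cos(r)]);return (C+d*(h-C[2])/d[2]).round(1)
print(at(312,211,30),at(239,234,30))
print(at(320,242,64),at(320,276,64))
# depth-backed (z along axis): points at key
d=z['d'];v,u=np.mgrid[:400,:640];x=(u-K[0,2])/K[0,0];y=(v-K[1,2])/K[1,1];r=np.hypot(x,y)+1e-9
P=np.stack([np.tan(r)*x/r*d,np.tan(r)*y/r*d,d],-1);W=(P-t)@R
for n,(a,b,c,e) in {'round':(285,340,185,240),'sq':(205,270,205,265)}.items():
    w=W[c:e,a:b];m=(w[...,2]>27)&(w[...,2]<34);q=w[m];print(n,len(q),q.mean(0),cv2.minAreaRect(q[:,:2].astype(np.float32)))
E
```

```text
[451.72299598  71.82632717 242.6817074 ] 309.70691628693146
[518.8  42.1  30. ] [518.  -17.1  30. ]
[529.3  44.6  64. ] [553.   36.3  64. ]
round 789 [519.41457454  41.71745103  29.69927692] ((519.7759399414062, 41.40938949584961), (22.684856414794922, 23.63031768798828), 73.0401840209961)
sq 735 [519.65584099 -21.65497132  29.69747415] ((520.22265625, -22.206092834472656), (22.63743019104004, 22.77741050720215), 0.7167989611625671)
```

```bash
python3 - <<'E'
from h import *
z=load('w1');K=z['mtx'];R=z['R'];t=z['t']
d=z['d'];v,u=np.mgrid[:400,:640];x=(u-K[0,2])/K[0,0];y=(v-K[1,2])/K[1,1];r=np.hypot(x,y)+1e-9
P=np.stack([np.tan(r)*x/r*d,np.tan(r)*y/r*d,d],-1);W=(P-t)@R
for vv in range(236,290,6): print(vv,W[vv,320].round(0), W[vv,310].round(0),W[vv,332].round(0))
m=(W[...,2]>60)&(W[...,2]<72)&(np.hypot(W[...,0]-522,W[...,1]-48)<50);q=W[m];print(len(q),q.mean(0),cv2.minAreaRect(q[:,:2].astype(np.float32)))
cv2.imwrite('pics/w1c.png',cv2.resize(z['im'][180:340,220:420,::-1],(800,640))[:600])
E
```

```text
236 [547.  38.  11.] [544.  31.  12.] [551.  47.  11.]
242 [511.  51. 105.] [510.  46. 105.] [513.  56. 105.]
248 [511.  51. 112.] [510.  46. 111.] [513.  56. 112.]
254 [511.  51. 118.] [510.  47. 118.] [513.  56. 118.]
260 [511.  51. 124.] [510.  47. 124.] [513.  56. 125.]
266 [512.  51. 128.] [510.  47. 129.] [513.  56. 129.]
272 [512.  51. 134.] [511.  47. 133.] [513.  55. 134.]
278 [512.  51. 138.] [511.  47. 138.] [512.  56. 141.]
284 [515.  50. 137.] [509.  48. 145.] [512.  55. 145.]
0 [nan nan nan] ((0.0, 0.0), (0.0, 0.0), 0.0)<stdin>:6: RuntimeWarning: Mean of empty slice.
  ret = um.true_divide(
```

View pics/w1c.png

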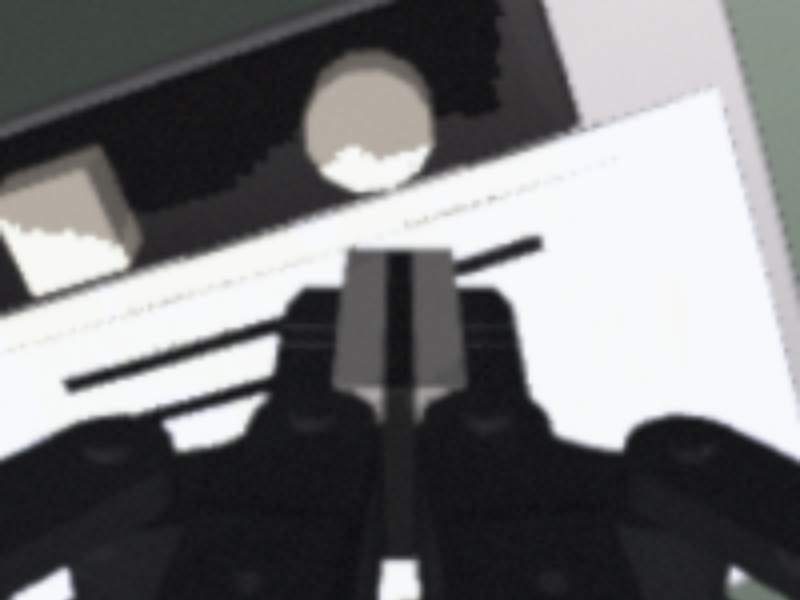

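The wrist depth puts the visible finger end about 40 mm higher than the TCP reading says. I'll check this with the side camera.

```bash
python3 - <<'E'
from h import *
cap('side','s1');z=load('s1');p=ctrl.read_state()['eef_pos']
def pr(X):
    c=z['mtx']@(z['R']@np.array(X)+z['t']);return (c[:2]/c[2]).round(1)
print(p,pr(p),pr([521,44,30]),pr(np.array(p)+[0,0,38]))
u,v=pr(p).astype(int);print(u,v)
c=z['im'][v-75:v+75,u-100:u+100,::-1].copy();c=cv2.resize(c,(800,600),interpolation=cv2.INTER_CUBIC)
for X,col in((p,(0,0,255)),([521,44,30],(0,255,0)),(np.array(p)+[0,0,38],(255,0,0))):
    a=(pr(X)-[u-100,v-75])*4;cv2.circle(c,tuple(a.astype(int).tolist()),5,col,2)
cv2.imwrite('pics/s1c.png',c)
W=world(z)
m=(np.abs(W[...,0]-522)<40)&(np.abs(W[...,1]-48)<40)&(W[...,2]>40)&(W[...,2]<130)
q=W[m];print(len(q),np.sort(q[:,2])[:10].round(0))
for h in range(50,130,10):
    k=q[(q[:,2]>=h)&(q[:,2]<h+10)];print(h,len(k),k.mean(0).round(0) if len(k) else '')
E
```

```text
[522.08310685  48.23130822  64.37271988] [296.1 223.4] [296.5 236. ] [295.4 210.3]
296 223
98 [102. 102. 102. 103. 103. 103. 103. 104. 104. 105.]
50 0 
60 0 
70 0 
80 0 
90 0 
100 20 [521.  41. 106.]
110 38 [520.  39. 115.]
120 40 [521.  38. 125.]
```

View pics/s1c.png

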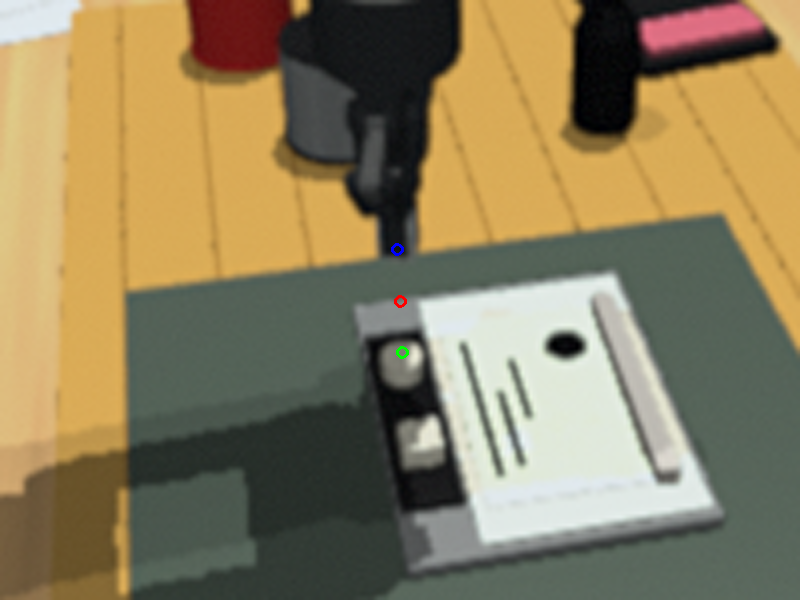

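The picture shows the fingertip well above the key. Side and wrist cameras agree that the real tip is at z≈102, about 37 mm above the reported TCP, while xy agrees. I'll trust the cameras and descend under force watch.

```bash
python3 -m inch '[-0.1,-0.2,-1.5,0,0, 0,-0.2,-1.5,0,0, 0,0,-1.5,0,0, 0,0,-0.5,0,0, 0,0,0,0,0, 0,0,0,0,0]'; python3 - <<'E'
from h import *
cap('side','s2');z=load('s2');W=world(z);p=ctrl.read_state()['eef_pos'];print(p)
m=(np.abs(W[...,0]-522)<25)&(np.abs(W[...,1]-46)<25)&(W[...,2]>35)&(W[...,2]<130)
q=W[m];print(np.sort(q[:,2])[:10].round(0))
cv2.imwrite('pics/s2c.png',cv2.resize(z['im'][170:290,220:380,::-1],(800,600),interpolation=cv2.INTER_CUBIC))
E
```

```text
clock: 3.55
eef_pos: [522.9, 43.3, 15.0]
tcp_rot: [0.003, 0.169, 0.986, -0.001]
contact_force: [-0.0, -1.1, 0.6]
opening: 0.001
[522.99817826  43.25701611  15.23921587]
[52. 53. 54. 55. 55. 56. 58. 59. 59. 59.]
```

View pics/s2c.png

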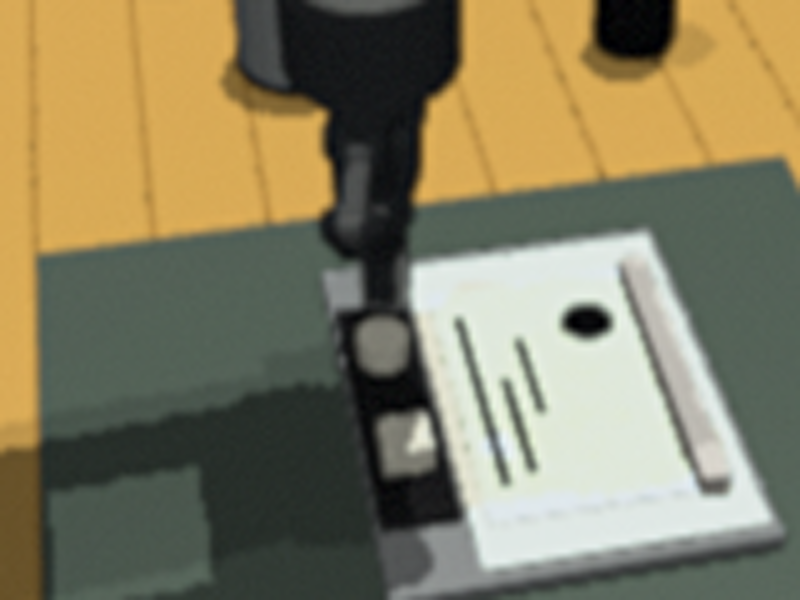

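Tip at z≈52 with a reading of 15, so the offset is confirmed. Contact is expected at a reading of about -7.

```bash
python3 -m inch '[-0.1,0.05,-0.8,0,0, 0,0,-0.6,0,0, 0,0,-0.3,0,0, 0,0,0,0,0]'; python3 -m inch '[0,0,-0.3,0,0, 0,0,-0.2,0,0, 0,0,0,0,0]'
```

```text
clock: 4.0
eef_pos: [522.8, 43.9, -1.7]
tcp_rot: [0.004, 0.169, 0.986, -0.001]
contact_force: [-0.7, 0.7, -1.6]
opening: -0.0
clock: 4.3
eef_pos: [523.0, 43.9, -6.7]
tcp_rot: [0.004, 0.169, 0.986, -0.0]
contact_force: [0.0, 0.2, -0.3]
opening: -0.001
```

```bash
python3 -m inch '[-0.1,0,-0.2,0,0, 0,0,-0.1,0,0]'; python3 -m inch '[0,0,-0.2,0,0, 0,0,0,0,0]';
```

```text
clock: 4.5
eef_pos: [523.2, 43.9, -8.6]
tcp_rot: [0.006, 0.169, 0.986, -0.0]
contact_force: [-2.6, -0.2, 4.3]
opening: 0.003
clock: 4.7
eef_pos: [523.1, 43.9, -10.4]
tcp_rot: [0.006, 0.169, 0.986, -0.0]
contact_force: [0.0, -0.5, 0.2]
opening: -0.002
```

```bash
python3 -m inch '[0,0,-0.2,0,0]'; python3 -m inch '[0,0,-0.2,0,0]';python3 -m inch '[0,0,-0.2,0,0]'
```

```text
clock: 4.8
eef_pos: [523.2, 44.0, -12.0]
tcp_rot: [0.006, 0.169, 0.986, -0.0]
contact_force: [-3.1, -0.0, 6.0]
opening: 0.003
clock: 4.9
eef_pos: [523.2, 44.0, -13.7]
tcp_rot: [0.006, 0.169, 0.986, -0.0]
contact_force: [-3.9, -0.7, 7.2]
opening: -0.001
clock: 5.0
eef_pos: [523.2, 44.0, -15.3]
tcp_rot: [0.006, 0.169, 0.986, -0.0]
contact_force: [-2.9, 0.5, 9.1]
opening: -0.0
```

About 9 N, 8–9 mm down, so it should be latched. Lift and go to the speaker.

```bash
python3 -m inch '[0,0,1,0,0, 0,0,2,0,0, 0,0,3,0,0, 0,0,3,0,0, 0,1.5,3,0,0, 0,3,2,0,0, 0,4,1,0,0, 0,4,0,0,0, 0,4,0,0,0, 0,4,0,0,0, 0,2.5,0,0,0, 0,0,0,0,0]'; python3 - <<'E'
from h import *
cap('top','top2');z=load('top2');W=world(z)
for n,(a,b,c,e) in {'round':(315,338,209,228),'sq':(342,362,208,227)}.items():
    w=W[c:e,a:b];m=(w[...,2]>21)&(w[...,2]<36);q=w[m];print(n,len(q),q.mean(0).round(1),np.median(q[:,2]))
s=ctrl.read_state();print(s['eef_pos'],s['clock'])
E
```

```text
clock: 6.2
eef_pos: [519.3, 282.1, 143.4]
tcp_rot: [0.005, 0.171, 0.985, 0.001]
contact_force: [-1.5, 0.2, -1.4]
opening: 0.002
round 80 [522.1  46.6  25.3] 25.31703711945122
sq 87 [521.9 -18.3  30.3] 30.70199561156956
[519.46424358 280.75468057 143.33726857] 6.25
```

View pics/top2.png

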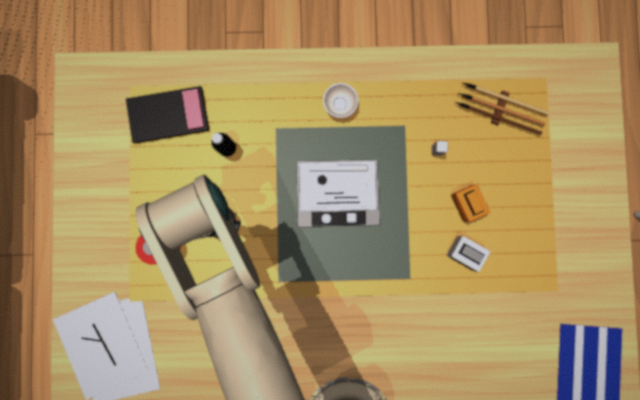

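The round key sits at 25.3 mm, 5 mm down and latched. The square key is up at 30.5 and the pad hasn't moved. Next is the speaker key at about (522, 322, 99): contact should come at a reading of about 62.

```bash
python3 -m inch '[0.2,2,0,0,0, 0.1,2,0,0,0, 0,0,-2,0,0, 0,0,-2,0,0, 0,0,-1,0,0, 0,0,0,0,0, 0,0,0,0,0]'; python3 - <<'E'
from h import *
cap('side','s3');cap('wrist','w3');z=load('s3');W=world(z);p=ctrl.read_state()['eef_pos'];print(p)
m=(np.abs(W[...,0]-522)<20)&(np.abs(W[...,1]-320)<20)&(W[...,2]>80)&(W[...,2]<170)
q=W[m]
for h in range(80,160,6):
    k=q[(q[:,2]>=h)&(q[:,2]<h+6)];print(h,len(k),k.mean(0).round(0) if len(k) else '')
a=cv2.resize(z['im'][120:210,220:340,::-1],(400,300),interpolation=cv2.INTER_CUBIC)
b=cv2.resize(load('w3')['im'][100:340,160:480,::-1],(400,300))
cv2.imwrite('pics/sw3.png',np.hstack([a,b]))
z=load('w3');K=z['mtx'];R=z['R'];t=z['t'];d=z['d'];v,u=np.mgrid[:400,:640];x=(u-K[0,2])/K[0,0];y=(v-K[1,2])/K[1,1];r=np.hypot(x,y)+1e-9
P=np.stack([np.tan(r)*x/r*d,np.tan(r)*y/r*d,d],-1);W=(P-t)@R
for lo,hi in((95,104),(81,88)):
  m=(W[...,2]>lo)&(W[...,2]<hi)&(np.hypot(W[...,0]-522,W[...,1]-320)<60);q=W[m];print(len(q),q.mean(0).round(1),cv2.minAreaRect(q[:,:2].astype(np.float32)))
E
```

```text
clock: 6.95
eef_pos: [524.6, 314.7, 93.9]
tcp_rot: [0.006, 0.175, 0.985, -0.0]
contact_force: [-0.5, -0.1, 0.4]
opening: 0.003
[524.75782664 315.05250769  94.25945465]
80 21 [526. 308.  85.]
86 32 [519. 310.  88.]
92 26 [520. 308.  95.]
98 64 [520. 318. 100.]
104 0 
110 0 
116 0 
122 0 
128 8 [522. 309. 132.]
134 13 [525. 307. 137.]
140 18 [523. 307. 143.]
146 13 [523. 306. 149.]
152 14 [524. 305. 154.]
158 24 [523. 307. 161.]
2346 [518.3 320.4  98.7] ((518.9297485351562, 320.3157958984375), (35.360511779785156, 32.683773040771484), 51.85063552856445)
8131 [511.8 322.7  84.7] ((517.334716796875, 320.74713134765625), (83.0543212890625, 76.5796127319336), 63.18138885498047)
```

View pics/sw3.png

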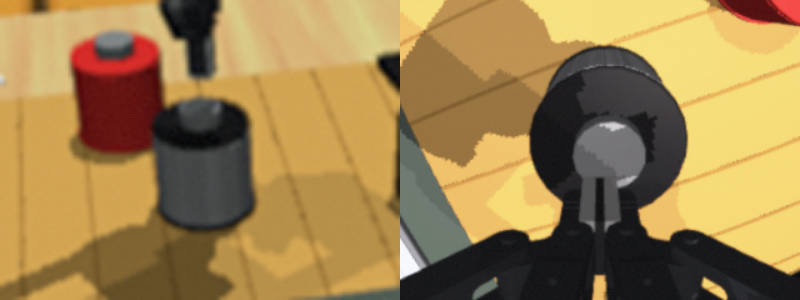

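The grey speaker's key lies under the tip, with 32 mm to go; a small xy correction is due.

```bash
python3 -m inch '[-0.2,0.4,-0.8,0,0, -0.1,0.3,-0.8,0,0, 0,0,-0.6,0,0, 0,0,-0.3,0,0, 0,0,0,0,0]'; python3 -m inch '[0,0,-0.3,0,0, 0,0,0,0,0]'
```

```text
clock: 7.55
eef_pos: [521.9, 323.1, 68.6]
tcp_rot: [0.007, 0.175, 0.985, 0.001]
contact_force: [-0.4, -0.4, -0.2]
opening: 0.004
clock: 7.75
eef_pos: [521.9, 323.1, 65.4]
tcp_rot: [0.007, 0.175, 0.985, 0.001]
contact_force: [0.4, 0.0, -0.3]
opening: -0.0
```

```bash
python3 -m inch '[0,0,-0.3,0,0]'; python3 -m inch '[0,0,-0.2,0,0]';python3 -m inch '[0,0,-0.2,0,0]';python3 -m inch '[0,0,-0.2,0,0]'
```

```text
clock: 7.85
eef_pos: [522.3, 323.2, 62.9]
tcp_rot: [0.008, 0.175, 0.985, 0.001]
contact_force: [-0.5, 1.2, 3.3]
opening: 0.003
clock: 7.95
eef_pos: [522.5, 323.3, 61.3]
tcp_rot: [0.008, 0.175, 0.985, 0.001]
contact_force: [-2.9, -0.2, 3.5]
opening: -0.002
clock: 8.05
eef_pos: [522.5, 323.3, 59.8]
tcp_rot: [0.008, 0.175, 0.985, 0.001]
contact_force: [-3.2, -0.6, 4.0]
opening: -0.0
clock: 8.15
eef_pos: [522.5, 323.3, 58.4]
tcp_rot: [0.008, 0.175, 0.985, 0.002]
contact_force: [-3.4, -1.4, 5.3]
opening: -0.001
```

The lateral drag is -3.4 N. I'll ease it with a small -x shift while pressing on.

```bash
python3 -m inch '[-0.1,0,-0.05,0,0]'; python3 -m inch '[-0.05,0,-0.2,0,0]'
```

```text
clock: 8.25
eef_pos: [522.1, 323.3, 58.2]
tcp_rot: [0.009, 0.175, 0.985, 0.002]
contact_force: [1.8, 0.5, 2.2]
opening: -0.003
clock: 8.35
eef_pos: [522.2, 323.4, 57.1]
tcp_rot: [0.01, 0.175, 0.985, 0.002]
contact_force: [-1.8, -1.7, 6.1]
opening: -0.003
```

```bash
python3 -m inch '[-0.06,0,-0.2,0,0]'; python3 -m inch '[-0.06,0,-0.2,0,0]'
```

```text
clock: 8.45
eef_pos: [522.3, 323.5, 56.0]
tcp_rot: [0.011, 0.175, 0.985, 0.003]
contact_force: [-0.7, -2.1, 6.9]
opening: 0.002
clock: 8.55
eef_pos: [522.4, 323.5, 55.1]
tcp_rot: [0.012, 0.175, 0.985, 0.003]
contact_force: [-1.2, -2.5, 6.9]
opening: -0.002
```

6.9 N, more than 5 mm down. Lift and move off.

```bash
python3 -m inch '[0,0,1,0,0, 0,0,2,0,0, 0,0,3,0,0, 0,0,3,0,0, -0.2,-1.5,1,0,0, -0.5,-3,0,0,0, -0.6,-4,0,0,0, -0.6,-4,0,0,0, -0.6,-4,0,0,0, -0.6,-4,0,0,0, -0.6,-4,0,0,0, -0.6,-4,0,0,0]'; python3 - <<'E'
from h import *
cap('top','top3');z=load('top3');W=world(z)
w=W[198:243,190:240]
for n,lo,hi in (('key',89,105),('top',78,105)):
  q=w[(w[...,2]>lo)&(w[...,2]<hi)];print(n,len(q),q.mean(0).round(1),np.median(q[:,2]),cv2.minAreaRect(q[:,:2].astype(np.float32))[0])
s=ctrl.read_state();print(s['eef_pos'],s['clock'])
E
```

```text
clock: 9.75
eef_pos: [474.3, 33.3, 159.8]
tcp_rot: [0.011, 0.17, 0.985, 0.004]
contact_force: [0.7, -0.1, 0.6]
opening: 0.004
key 254 [522.4 322.6  93.5] 94.02002179545998 (523.6492919921875, 324.3465576171875)
top 961 [522.5 322.1  87.7] 86.66574958498057 (522.5400390625, 323.0118103027344)
[473.8166152   28.33366568 159.87057614] 9.8
```

View pics/top3.png

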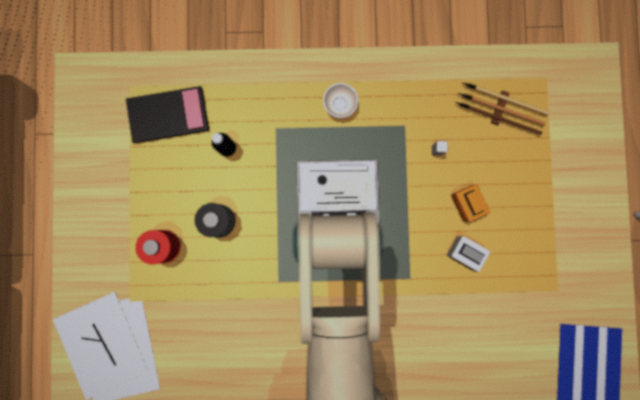

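The speaker key is at 94, 5 mm down, and the speaker hasn't moved. On to the timer at (425, -309.5).

```bash
python3 -m inch '[-0.6,-4,0,0,0, -0.6,-4,0,0,0, -0.6,-4,0,0,0, -0.6,-4,0,0,0, -0.6,-4,0,0,0, -0.6,-4,0,0,0, -0.6,-4,0,0,0, -0.6,-3,0,0,0, 0,-1,-1,0,0, 0,0,0,0,0, 0,0,0,0,0]'
```

```text
clock: 10.9
eef_pos: [421.2, -303.7, 151.3]
tcp_rot: [0.012, 0.173, 0.985, 0.003]
contact_force: [0.5, 0.3, -0.6]
opening: 0.004
```

```bash
python3 -m inch '[0.2,-0.3,-1.5,0,0, 0.2,-0.3,-2,0,0, 0,0,-2,0,0, 0,0,-2,0,0, 0,0,-1,0,0, 0,0,0,0,0, 0,0,0,0,0]'; python3 - <<'E'
from h import *
cap('wrist','w4');cap('side','s4')
p=ctrl.read_state()['eef_pos'];print(p)
z=load('w4');K=z['mtx'];R=z['R'];t=z['t'];d=z['d'];v,u=np.mgrid[:400,:640];x=(u-K[0,2])/K[0,0];y=(v-K[1,2])/K[1,1];r=np.hypot(x,y)+1e-9
P=np.stack([np.tan(r)*x/r*d,np.tan(r)*y/r*d,d],-1);W=(P-t)@R
for lo,hi in((65,73),(51,58)):
  m=(W[...,2]>lo)&(W[...,2]<hi)&(np.hypot(W[...,0]-425,W[...,1]+309)<60);q=W[m];print(len(q),q.mean(0).round(1),cv2.minAreaRect(q[:,:2].astype(np.float32)))
m=(W[...,2]>75)&(W[...,2]<125)&(np.hypot(W[...,0]-425,W[...,1]+309)<30);q=W[m];print('tip',len(q),q[:,2].min(),q.mean(0))
a=cv2.resize(load('s4')['im'][310:400,210:330,::-1],(400,300))
b=cv2.resize(z['im'][100:340,160:480,::-1],(400,300));cv2.imwrite('pics/sw4.png',np.hstack([a,b]))
E
```

```text
clock: 11.6
eef_pos: [428.2, -302.2, 60.4]
tcp_rot: [0.013, 0.168, 0.986, 0.004]
contact_force: [-0.0, -0.6, -0.1]
opening: 0.002
[ 428.36100949 -302.66338514   60.95621348]
2571 [ 420.  -315.3   68.6] ((422.97955322265625, -314.2349548339844), (52.355751037597656, 23.073036193847656), 58.47640609741211)
6047 [ 412.8 -312.5   54.6] ((422.8342590332031, -314.3204345703125), (80.13323974609375, 60.12907791137695), 58.91278076171875)
tip 1366 99.64506318422363 [ 418.11916191 -301.09767138  114.20026918]
```

View pics/sw4.png

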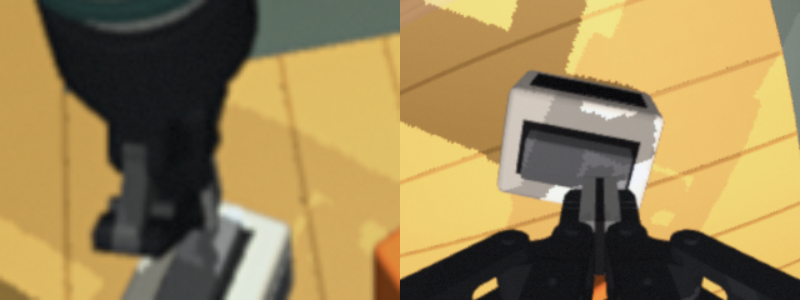

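The tip is about 4 mm too far +x and 10 mm too far +y. I'll correct this before descending.

```bash
python3 -m inch '[-0.3,-0.5,0,0,0, -0.2,-0.4,-0.6,0,0, 0,0,-0.7,0,0, 0,0,-0.4,0,0, 0,0,0,0,0]'
```

```text
clock: 12.2
eef_pos: [423.7, -313.8, 44.9]
tcp_rot: [0.015, 0.169, 0.986, 0.003]
contact_force: [-0.8, 0.5, 0.1]
opening: -0.003
```

```bash
python3 -m inch '[0.05,0.2,-0.5,0,0, 0,0,-0.4,0,0, 0,0,-0.1,0,0, 0,0,0,0,0]'; python3 -m inch '[-0.05,0,-0.2,0,0]'
```

```text
clock: 12.6
eef_pos: [424.2, -311.2, 33.6]
tcp_rot: [0.015, 0.168, 0.986, 0.003]
contact_force: [-0.4, -0.4, 0.5]
opening: -0.007
clock: 12.7
eef_pos: [424.2, -311.4, 32.2]
tcp_rot: [0.015, 0.168, 0.986, 0.003]
contact_force: [1.8, 0.7, 2.7]
opening: -0.0
```

```bash
python3 -m inch '[-0.04,0.02,-0.2,0,0]'; python3 -m inch '[-0.05,0.02,-0.2,0,0]'; python3 -m inch '[-0.05,0.02,-0.2,0,0]'
```

```text
clock: 12.8
eef_pos: [424.3, -311.5, 30.8]
tcp_rot: [0.016, 0.168, 0.986, 0.002]
contact_force: [-0.3, 1.3, 4.1]
opening: -0.003
clock: 12.9
eef_pos: [424.3, -311.5, 29.5]
tcp_rot: [0.017, 0.168, 0.986, 0.002]
contact_force: [0.7, 1.4, 5.2]
opening: 0.002
clock: 13.0
eef_pos: [424.4, -311.5, 28.2]
tcp_rot: [0.017, 0.168, 0.986, 0.002]
contact_force: [0.4, 1.6, 6.1]
opening: -0.002
```

```bash
python3 -m inch '[-0.05,0.02,-0.2,0,0]'
```

```text
clock: 13.1
eef_pos: [424.4, -311.5, 26.9]
tcp_rot: [0.018, 0.168, 0.986, 0.002]
contact_force: [-0.4, 2.9, 6.9]
opening: -0.0
```

```bash
python3 -m inch '[0,0,1,0,0, 0,0,2,0,0, 0,0,3,0,0, 0,0,3,0,0, 0,1.5,3,0,0, 0,3,1,0,0, 0,4,0,0,0, 0,4,0,0,0, 0,4,0,0,0, -0.5,3,0,0,0, 0,1,0,0,0, 0,0,0,0,0]'; python3 - <<'E'
from h import *
cap('top','top4');z=load('top4');W=world(z)
def b(n,u0,u1,v0,v1,lo,hi):
    w=W[v0:v1,u0:u1];q=w[(w[...,2]>lo)&(w[...,2]<hi)]
    if len(q)==0: print(n,0);return
    r=cv2.minAreaRect(q[:,:2].astype(np.float32));print(n,len(q),q.mean(0).round(1),'med z',np.median(q[:,2]).round(1),np.round(r[0],1),round(r[2],1))
b('timkey',445,500,230,275,60,75);b('timtop',445,500,230,275,48,75)
b('round',315,338,209,228,21,36);b('sq',342,362,208,227,21,36)
b('spk key',190,240,198,243,89,105);b('spk top',190,240,198,243,78,105)
b('ink',205,245,125,165,115,140);b('seal',428,455,135,160,50,70)
b('strip',305,372,209,228,12,20)
s=ctrl.read_state();print(s['eef_pos'],s['clock'],s['contact_force'])
E
```

```text
clock: 14.3
eef_pos: [414.7, -100.0, 164.6]
tcp_rot: [0.017, 0.17, 0.985, 0.001]
contact_force: [0.1, -1.8, -0.3]
opening: -0.002
timkey 199 [ 425.8 -309.    63.8] med z 63.6 [ 426.  -307.2] 58.4
timtop 776 [ 425.7 -308.4   57.3] med z 56.3 [ 425.3 -310.1] 58.4
round 77 [521.6  44.4  25.1] med z 25.2 [519.7  41.9] 88.7
sq 88 [522.1 -19.4  30.3] med z 31.1 [523.2 -24.5] 88.5
spk key 251 [522.8 321.6  93.5] med z 93.7 [521.8 321.1] 83.9
spk top 958 [522.6 322.2  87.7] med z 86.7 [522.6 322.9] 55.6
ink 94 [711.3 297.7 129.7] med z 130.8 [711.8 297.9] 4.3
seal 129 [ 693.  -246.6   59.7] med z 60.1 [ 693.  -247.4] 86.1
strip 683 [523.5  15.2  16.1] med z 16.1 [523.2  13.3] 88.7
[ 414.71297354 -100.69628552  164.61876547] 14.35 [0.0976455  0.07421248 0.12742039]
```

View pics/top4.png

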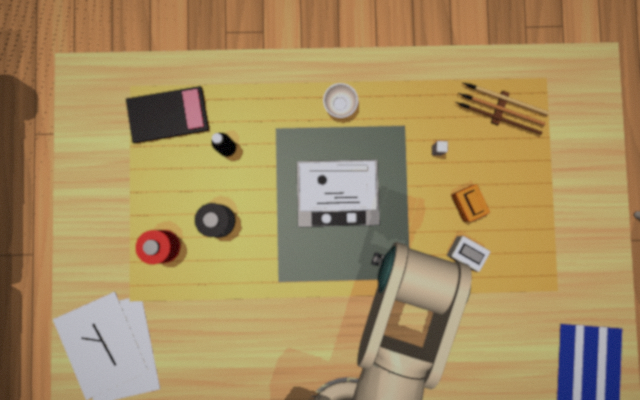

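All three keys are about 5 mm down, the square key is up, nothing has moved, and the arm is clear. Handing in.

```bash
python3 -c "
from station import ctrl
print(ctrl.finish_job())"
```

```text
the job is handed in; nothing more can be done
None
```

I pressed the light pad's round key, then the grey speaker's key, then the white timer's bar key, in that order with closed fingertips. I handed the job in at about 14.4 s.

**Keys:** The last top picture shows all three keys latched about 5 mm down: round 25.2 mm, speaker 93.7 mm and timer 63.6 mm above the table. The square key is still up at about 30–31 mm.

**Devices and objects:** The pad, speaker, timer, ink bottle and seal measured within about 1 mm of where they started. I checked the paperweight only by eye, and it looked unmoved. The highest vertical force I read was about 9 N, and the arm ended clear of everything.

**Disagreements:**
- **Tip height:** The reported TCP height was about 37 mm below the real fingertip. The side and wrist cameras agreed on this and the contact forces confirmed it, so I used the camera height.
- **Key positions:** The top and wrist cameras differed by up to 5 mm on the key positions, so I aimed between them.
- **Sideways drag:** It reached 3.4 N while pressing the speaker key. I eased it with small shifts, and the speaker did not move.

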